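# Snap the bearing cap home in the demo spindle

## Robot

A 6-joint arm with a two-finger parallel gripper is mounted at the origin on a cart in front of the work surface, level with it; the furniture and walls round the work are solid. World frame = base frame: x ahead of the robot, y to its left, z up, the work surface at z = 0. Lengths are in m, angles in rad, forces in N, time in s.
With the tool pointing down it reaches from about 0.3 to 0.775 m from the base axis. Payload 14.6 kg.
Tool frame: the origin (TCP) lies at the very end of the fingers, on their centre line; the grasp point (between the pads) lies 19 mm behind it; z points along the fingers, y is the line along which they close (so a half turn about z gives the same grasp; the last joint's range is limited). The gripper opens to 94 mm and grips with 3 to 60 N. Pads are 16 mm wide; open, the fingers measure 119 mm over their backs; the gripper's body (75 mm by 177 mm) begins 78 mm behind the grasp point.
Start: joints at [1.196, 0.3, 1.521, -0, 1.321, -0.067], TCP at [0.167, 0.524, 0.176] pointing down, gripper open.
Joint ranges: [-3.03, 3.03], [-0.79, 2.21], [0.23, 2.52], [-1.04, 4.18], [0, 3.07], [-2.55, 2.55]. Speed limits (rad/s): [2.22, 2.22, 2.57, 3.14, 3.14, 3.14].

## Interface

Orientations are given as [roll, pitch, yaw] about the fixed x, y, z axes, in that order (R = Rz(yaw) Ry(pitch) Rx(roll)).
In Python, from station import ctrl, cams gives the robot as it stands. The module is installed in compiled form; this text tells all that it offers.
- The arm moves only by the tool arm_command, never from a script. Its argument "plan" is a list that holds one entry, the list of rows, each a list of 7 numbers: the shift along the tool's x, y, z in mm, then the turn, a rotation vector about the tool's x, y, z in rad, then the closure, from -1 (fully open) to 1 (shut). A call has 1 to 12 rows; each row is the pose to reach, as a shift and turn from the pose commanded when the call began, along the tool's axes at that moment; what a row does not reach only later rows make up. A row lasts 1/10 s, in which the tool goes at most 50 mm and 8.59 degrees, less where a joint would pass 70% of its speed; a pose out of reach is approached as far as the arm can. A call with a gripper value outside its range is refused whole. The fingers move at their own pace and stop on an object; "squeeze" is the grip in N (left out, the last holds). Time passes only in rows, so rows that repeat a pose let the fingers close. It gives the time, the measured TCP pose, the force, the opening and the grip force at its end, in the units of the state.
- ctrl.get_obs(): the state, without advancing time (a new reading comes with each control period).
- cams.camera(name): name is "scene" or "top"; returns (picture, depth): 400x640x3 uint8, blue, green, red; 400x640 float32, m along the optical axis (not along the pixel's ray), 0 where there is no reading.
- cams.camera_info(name): a dict with "fx", "fy", "cx", "cy" (pixels), "dist_coeffs" ([k1, k2, p1, p2, k3] as OpenCV has them; the pictures are not rectified), "world_to_cam" (4x4, takes a point from world to camera coordinates). Camera axes: x right, y down, z forward; pixel columns grow to the right and rows downward; lengths in m; the calibration is good to about 2 mm. A picture is of the moment at which its call begins. camera_info takes no time and is no camera call.
- ctrl.hand_in(): hands the job in; it is judged then, once.
The state is a dict: "time_s": time; "qpos": joint angles; "joint_vel": joint speeds; "tau": joint torques, N m; "ee_pos": TCP position; "eef_rot": TCP orientation; "force": force on the tool from outside, world axes, zero at the start; "moment": the same for the moment, N m; "grip_width": finger opening in m; "grip_force": force on a finger pad.
Only numpy, scipy, OpenCV 4.12 (cv2) and the standard library are available. Lean on these libraries where they do the work, as an engineer would, in place of code of your own. Each camera call takes 0.05 s, during which the arm holds its last target. There are 200 camera calls.

## Task

The demo spindle is getting its bearing cap back: set the cap, raised rim up, in the mouth of the spindle's bore and let go, then press it straight down until it snaps fully home below the bore's rim, using the one setting pusher whose nose goes into the bore and bears on the cap's raised rim; fingers must not push it in, and the other two pushers must not touch the cap. Then stand the pusher upright back in the tray. Set cap and pusher down without dropping them, and leave the other pushers and everything else on the counter as it was.

Things in the scene. Friction and masses are not known exactly. Their poses are not given: they have to be found in the camera images.
- bearing_cap: bearing cap of turned aluminium, 28 mm tall, standing right way up: flange 44 mm in diameter up to 18 mm height (foot chamfered to 38 mm in the lowest 3 mm; a groove round it 11 mm up), above it a boss 36 mm in diameter from 18 to 28 mm, by which to grip it from above. Origin at the centre of the flat underside, z up. About 80 g. Jar and finger guards stand close round it
- cap_rim (a point): centre of the cap's top, 28 mm above its underside, z up. Round it a flat raised rim 5 mm wide (36 mm outside, 26 mm inside diameter); inside the rim a thin dark shield, sunk 2 mm, which must not be pressed
- spindle: aluminium spindle head 66 mm in diameter, standing upright on a steel base plate 100 x 100 x 12 mm fixed to the counter; its top rim is 72 mm above the counter. Origin on the axis at the underside of the plate, z up
- bore_mouth (a point): centre of the open bore, level with the spindle's top rim, z up. Bore 46.4 mm in diameter (1.2 mm play all round the cap's flange), 31 mm deep, oiled, its top 5 mm widening to 52 mm. Three spring-loaded 8 mm steel balls stand 3.6 mm proud of its wall, centred 20.4 mm below the rim. A cap lowered in loosely stops on them, underside 19 mm below the rim and 9 mm of its boss above it
- bore_seat (a point): centre of the flat seat at the bottom of the bore, 31 mm below the rim. Pressed with about 12 to 16 N the cap spreads the balls, they snap into its groove, and it is home: underside on the seat, top 3 mm below the spindle's rim
- pusher_medium: setting pusher 84 mm tall, about 0.12 kg, standing on its white nylon nose: nose 34 mm in diameter, 26 mm high; on it a steel stop collar 26 mm in diameter (26 to 32 mm above the underside), then a steel handle 18 mm in diameter, straight up to 76 mm, top rounded. Origin at the centre of the nose's flat underside, z up along the handle. The one for this cap
- pusher_narrow: setting pusher 84 mm tall, about 0.12 kg, standing on its white nylon nose: nose 22 mm in diameter, 26 mm high; on it a steel stop collar 26 mm in diameter (26 to 32 mm above the underside), then a steel handle 18 mm in diameter, straight up to 76 mm, top rounded. Origin at the centre of the nose's flat underside, z up along the handle. Too narrow: it would press on the shield
- pusher_wide: setting pusher 84 mm tall, about 0.12 kg, standing on its white nylon nose: nose 52 mm in diameter, 26 mm high; on it a steel stop collar 26 mm in diameter (26 to 32 mm above the underside), then a steel handle 18 mm in diameter, straight up to 76 mm, top rounded. Origin at the centre of the nose's flat underside, z up along the handle. Too wide for the bore
- pusher_tray: grey plastic tray 76 x 190 x 10 mm (x, y, z), fixed; floor 4 mm thick, walls 4 mm; two ribs make three bays in a row along its y axis, centres at y = -62, 0 and +62 mm, each 58 mm along y and 68 mm along x. The three pushers stand one in each bay, in any order. Origin at the centre of the tray's underside
- bur_jar: small clear jar with a white lid, 41 mm in diameter, 49 mm tall, standing close to the cap; origin at the centre of its underside; leave alone
- guard_large: orange rubber finger guard 36 mm in diameter, 57 mm tall, standing close to the cap on the side away from the jar; origin at the centre of its underside; leave alone
- guard_small: orange rubber finger guard 26 mm in diameter, 50 mm tall, standing near the cap, behind it as the robot sees it; origin at the centre of its underside; leave alone
- oil_bottle: drip bottle 41 mm in diameter, 113 mm tall, standing close to the spindle; origin at the centre of its underside; leave alone
- hex_key: black hex key 75 x 25 x 5 mm lying on the counter by the spindle's base plate, long side along its own x axis; origin at the centre of its underside; leave alone
Mind the look-alikes: they are no part of the job. What is shaped like the pusher_medium but pink is not meant. Leave any green look-alike of the bearing_cap alone.

How it is judged:
On the way, in this order (a step that is already met when the one before it is completed fails the run):
1. the cap rests level in the mouth of the bore, on the balls, let go (horizontal distance between bearing_cap and bore_mouth below 0.004 m and z of bearing_cap in the frame of bore_mouth between -0.0215 and -0.0165 m and angle between bearing_cap's own z axis and vertical below 0.1 rad and contact force between the fingers and bearing_cap below 0.1 N), for 0.2 s.
2. the medium pusher presses the cap down past the mouth (z of bearing_cap in the frame of bore_mouth below -0.0197 m and horizontal distance between bearing_cap and bore_mouth below 0.004 m and contact force between pusher_medium and bearing_cap above 1 N).
3. the cap has snapped home on its seat (z of bearing_cap in the frame of bore_mouth below -0.0295 m and horizontal distance between bearing_cap and bore_mouth below 0.003 m and angle between bearing_cap's own z axis and vertical below 0.06 rad), for 0.2 s.
At the end, for the whole second after the job is handed in: the cap is home: underside more than 29.5 mm below the bore's rim (seat at 31 mm), within 3 mm of the axis, tilted less than 0.06 rad; the medium pusher stands upright (within 0.06 rad) on the floor of the tray, within its walls, at rest (all of step 3 and x of pusher_medium in the frame of pusher_tray between -0.036 and 0.036 m and y of pusher_medium in the frame of pusher_tray between -0.093 and 0.093 m and z of pusher_medium in the frame of pusher_tray below 0.007 m and angle between pusher_medium's own z axis and vertical below 0.06 rad and linear speed of each of pusher_medium, bearing_cap below 0.02 m/s); the robot touches nothing.
It fails at once if the robot itself pushes the cap into the bore (touching it with more than 1 N when its underside is 21.5 mm or more below the rim) (horizontal distance between bearing_cap and bore_mouth below 0.02 m and z of bearing_cap in the frame of bore_mouth below -0.0215 m and contact force between any of the fingers, the arm and bearing_cap above 1 N).
It fails at once if the narrow or the wide pusher touches the cap (contact force between any of pusher_narrow, pusher_wide and bearing_cap above 1 N).
It fails at once if the pusher is dropped (falls free faster than 0.5 m/s) (linear speed of pusher_medium above 0.5 m/s and contact force between the fingers and pusher_medium below 0.1 N).
It fails at once if the cap is dropped (falls free faster than 0.5 m/s before it is pressed in) (linear speed of bearing_cap above 0.5 m/s and contact force between the fingers and bearing_cap below 0.1 N and not (horizontal distance between bearing_cap and bore_mouth below 0.01 m and z of bearing_cap in the frame of bore_mouth below -0.0185 m)).
It fails at once if a bystander or another pusher is shifted by more than 20 mm or tipped over (distance of any of bur_jar, guard_large, guard_small, oil_bottle, hex_key, pusher_narrow, pusher_wide from where it was at the start of the episode above 0.02 m or angle between any of bur_jar, guard_large, guard_small, oil_bottle, hex_key, pusher_narrow, pusher_wide's own z axis and vertical above 0.4 rad).
It also fails if it takes over 72 s, if anything falls off the work surface, if the arm or the gripper's body presses on something with over 40 N, if the wrist force passes 120 N, or if a joint passes its speed limit or range.

## Working session

There is one attempt and no reset: what is moved stays moved. The work goes in short steps, Python scripts to look and compute and a tool call to move; the robot and the scene stay as the last step left them, time stands still between calls to the robot, and variables do not carry over. Pictures are saved under pics/ and viewed, at most 10 in all, crops included, and the job is handed in when it is done.

Besides the shell and the picture viewer there is one more tool, called in YAML: its name, and indented under it one key for each argument. arm_command: Moves the arm, as the interface text tells. Its arguments: {"type":"object","properties":{"plan":{"type":"array"},"squeeze":{"type":"number"}},"required":["plan"]}

```bash
mkdir -p pics
cat > h.py <<'E'
import numpy as np, cv2
from station import ctrl, cams
def snap(n):
    im,d=cams.camera(n); np.savez(f'/tmp/{n}.npz',im=im,d=d); return im,d
def load(n):
    z=np.load(f'/tmp/{n}.npz'); return z['im'],z['d']
def K(n):
    i=cams.camera_info(n); return np.array([[i['fx'],0,i['cx']],[0,i['fy'],i['cy']],[0,0,1.]]),np.array(i['dist_coeffs'],float),np.array(i['world_to_cam'])
def ray(n,u,v):
    k,dc,T=K(n); p=cv2.undistortPoints(np.array([[[u,v]]],float),k,dc)[0,0]
    Ti=np.linalg.inv(T); return Ti[:3,3],Ti[:3,:3]@np.array([p[0],p[1],1.])
def atz(n,u,v,z):
    o,r=ray(n,u,v); return o+r*(z-o[2])/r[2]
def cloud(n,d):
    k,dc,T=K(n); h,w=d.shape; u,v=np.meshgrid(np.arange(w),np.arange(h))
    p=cv2.undistortPoints(np.stack([u,v],-1).reshape(-1,1,2).astype(float),k,dc)[:,0]
    P=np.c_[p,np.ones(len(p))]*d.reshape(-1,1); Ti=np.linalg.inv(T)
    return (P@Ti[:3,:3].T+Ti[:3,3]).reshape(h,w,3)
def crop(im,x0,y0,x1,y1,s,f):
    cv2.imwrite(f'pics/{f}.png',cv2.resize(im[y0:y1,x0:x1],None,fx=s,fy=s,interpolation=cv2.INTER_CUBIC))
E
python3 - <<'E'
from h import *
for n in('top','scene'):
    im,d=snap(n); cv2.imwrite(f'pics/{n}0.png',im); k,_,T=K(n); print(n,k[0,0],np.linalg.inv(T)[:3].round(2))
o=ctrl.get_obs(); print(o['ee_pos'],o['eef_rot'],o['grip_width'],o['time_s'],o['force'])
E
```

```text
top 458.079887251612 [[ 0.01 -0.98  0.2   0.18]
 [-1.   -0.01 -0.01  0.01]
 [ 0.01 -0.2  -0.98  1.53]]
scene 517.1966091626743 [[-0.97  0.18 -0.17  0.74]
 [ 0.25  0.68 -0.69  1.06]
 [-0.01 -0.71 -0.7   1.15]]
[0.16654357 0.52391308 0.1758614 ] [-3.14062728e+00 -5.44622482e-05  2.83380707e+00] 0.09380496494420894 0.1 [-0.13712555 -0.35451152 -0.15132311]
```

View pics/top0.png

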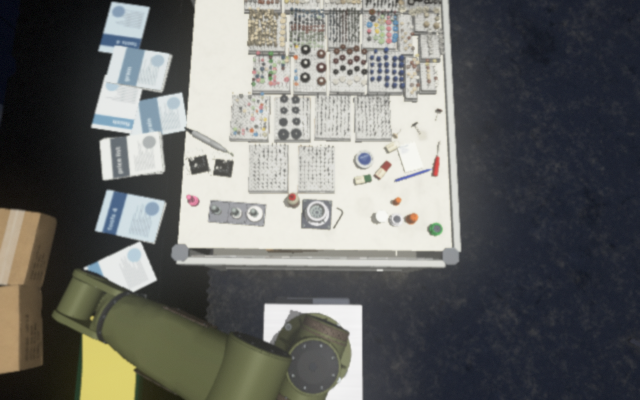

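View pics/scene0.png

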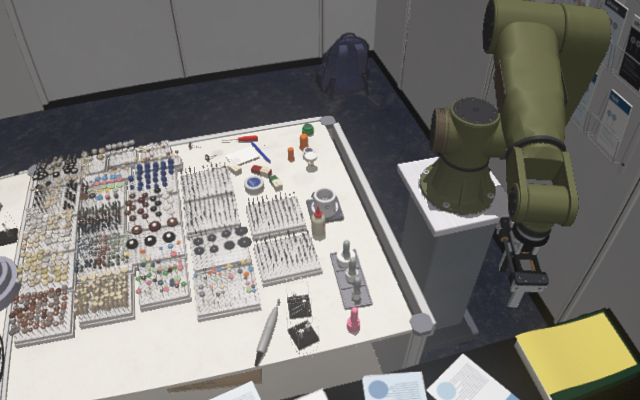

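The top view shows the tray at (237,213), the spindle at (317,212) and the oil bottle at (291,200). The cap group is the jar (380,217), the cap (396,219), and the guards (412,218) and (396,201). Pink (193,200) and green (435,229) are the look-alikes. I'll check this in enlarged crops.

Run:
```python
from h import *
im,d=load('top')
a=cv2.resize(im[180:250,180:310],None,fx=6,fy=6,interpolation=cv2.INTER_CUBIC)
crop(im,185,190,345,235,5,'t_left'); crop(im,360,185,450,245,8,'t_right')
s,ds=load('scene'); crop(s,280,120,380,340,2.7,'x')
A=cv2.resize(s[180:340,300:400],None,fx=3.7,fy=3.7,interpolation=cv2.INTER_CUBIC)
B=cv2.resize(s[115:195,265:355],None,fx=4.4,fy=4.4,interpolation=cv2.INTER_CUBIC)
o=np.zeros((592,800,3),np.uint8); o[:592,:370]=A; o[:352,375:771]=B; cv2.imwrite('pics/s_crops.png',o)
L=cv2.imread('pics/t_left.png'); R=cv2.imread('pics/t_right.png')
C=cloud('top',d)
for n,u,v in [('tray1',215,212),('p',237,213),('p',254,213),('spind',317,205),('sp',330,212),('bore',317,212),('bottle',291,200),('jar',380,217),('cap',396,219),('gl',412,218),('gs',396,201),('counter',350,225)]: print(n,C[v,u].round(3))
```

```text
tray1 [0.443 0.326 0.036]
p [0.438 0.251 0.052]
p [0.434 0.192 0.078]
spind [ 0.47  -0.011  0.043]
sp [ 0.452 -0.055  0.013]
bore [ 0.447 -0.011  0.04 ]
bottle [0.477 0.074 0.084]
jar [ 0.432 -0.218  0.048]
cap [ 0.428 -0.274  0.034]
gl [ 0.43  -0.324  0.048]
gs [ 0.489 -0.275  0.037]
counter [ 0.411 -0.124 -0.002]
```

View pics/t_left.png

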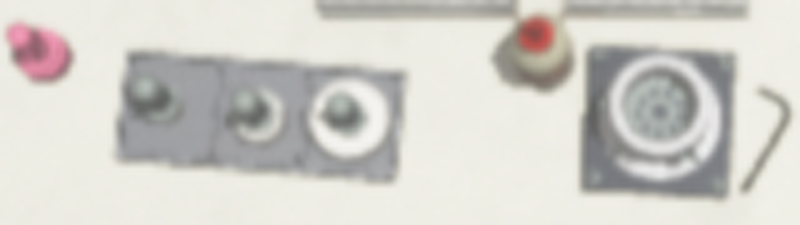

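View pics/t_right.png

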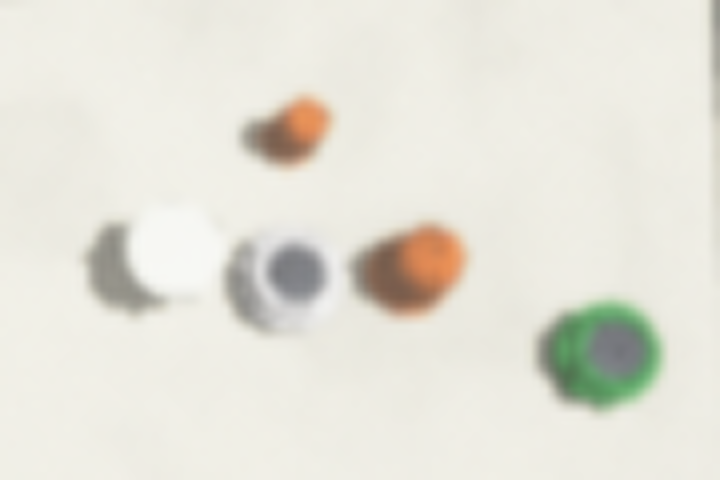

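View pics/s_crops.png

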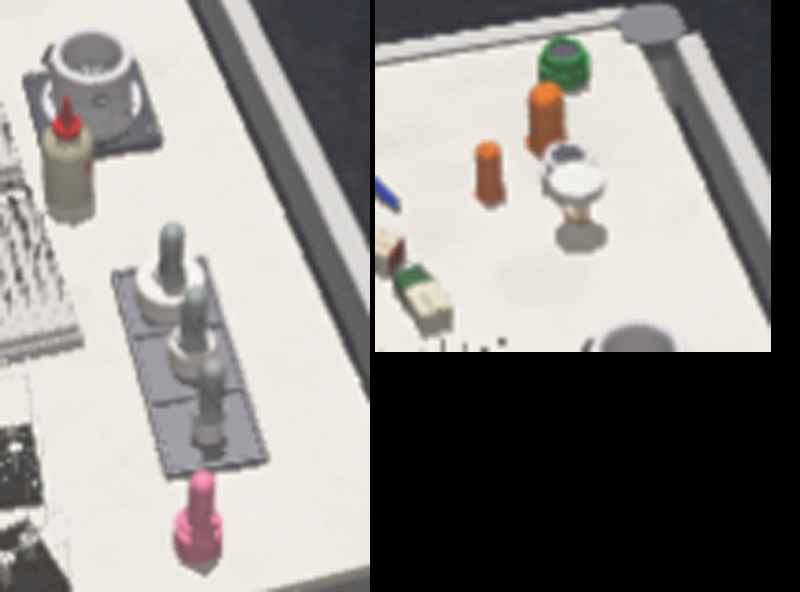

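Candidate pushers in the top view are (210,209), (235,213), (254,213) and pink (193,200). In the crops, (210,209) has a nose narrower than its collar and (254,213) is the broad one. The middle one, (235,213), shows a moderate white nose, so it is the medium pusher. The pink one is not meant. For the cap, the grey one at (397,219) between the jar and the large guard fits, and the green one at (436,228) is the look-alike. Next I'll measure positions.

Run:
```python
from h import *
im,d=load('top'); s,ds=load('scene')
g=cv2.cvtColor(im,6).astype(float)
def cen(g,x0,y0,x1,y1,w):
    c=w(g[y0:y1,x0:x1]).clip(0); v,u=np.mgrid[y0:y1,x0:x1]; return (u*c).sum()/c.sum(),(v*c).sum()/c.sum(),c.sum()
u,v,a=cen(g,393,215,401,223,lambda q:(190-q)); print('shield',u,v,atz('top',u,v,.026).round(4))
print('cap man',atz('top',396.7,218.7,.026).round(4))
print(g[214:226,388:406].astype(int))
print('rim man',atz('top',316.6,210.2,.072).round(4)); print(g[198:228,303:334].astype(int))
sc=lambda x,y:(300+(x+.5)/3.7-.5,180+(y+.5)/3.7-.5)
print('scene rim',atz('scene',*sc(91,60),.072).round(4))
print('scene med top',atz('scene',*sc(195,297),.082).round(4),'noseC',atz('scene',*sc(191,352),.030).round(4))
print('scene cap',atz('scene',308.8,149.4,.027).round(4))
t=lambda x,y:(185+(x+.5)/5-.5,190+(y+.5)/5-.5)
print('top med tip',atz('top',*t(249,105),.080).round(4),'nose',atz('top',*t(257,116),.030).round(4))
for n,p in [('c1',(127,52)),('c2',(404,70)),('c3',(397,181)),('c4',(117,160))]: print(n,atz('top',*t(*p),.01).round(4))
for n,p,z in [('jar',(175,250),.049),('gl',(435,257),.057),('gs',(310,120),.05)]: print(n,atz('top',360+p[0]/8-.4,185+p[1]/8-.4,z).round(4))
print('bottle',atz('top',*t(537,36),.113).round(4))
```

```text
shield 396.46785521339814 218.63263101026473 [ 0.4308 -0.2768  0.026 ]
cap man [ 0.4306 -0.2776  0.026 ]
[[238 232 224 222 221 223 227 226 222 223 224 228 231 232 233 234 233 230]
 [235 216 190 197 219 222 218 198 184 189 205 220 229 233 233 233 226 213]
 [228 185 170 180 212 213 182 152 140 145 160 185 223 235 234 226 204 168]
 [215 176 176 185 215 191 147 129 127 129 133 154 200 233 231 209 169 138]
 [184 161 174 188 218 175 131 126 127 129 130 140 183 227 228 197 152 127]
 [171 145 156 180 216 173 129 126 129 129 131 140 178 224 232 212 157 125]
 [172 145 151 171 210 194 150 132 131 133 134 145 183 227 233 218 166 130]
 [177 149 154 160 194 215 185 152 141 141 146 167 211 233 233 221 187 151]
 [197 155 145 155 176 209 210 186 172 171 178 209 233 237 233 228 217 191]
 [221 171 146 156 173 195 208 206 205 206 211 231 239 237 232 230 229 223]
 [230 197 161 158 176 192 201 209 215 217 223 232 236 233 232 231 231 231]
 [236 227 202 183 172 185 206 217 216 219 228 231 232 231 232 232 232 231]]
rim man [ 0.4471 -0.0092  0.072 ]
[[220 216 217 216 216 216 218 219 219 223 224 224 224 225 23
[... 3533 characters left out ...]
0 168 220 232 223]
 [142 141 127 121 123 122 121 123 125 127 131 140 145 151 151 145 138 134
  128 126 126 126 127 130 138 152 152 172 222 227 199]
 [137 133 131 130 131 133 131 131 131 129 127 129 130 129 128 127 126 125
  124 125 124 126 127 127 135 148 153 172 222 221 172]]
scene rim [ 0.4511 -0.0009  0.072 ]
scene med top [0.4459 0.2607 0.082 ] noseC [0.4494 0.2698 0.03  ]
scene cap [ 0.4299 -0.2787  0.027 ]
top med tip [0.4405 0.255  0.08  ] nose [0.4421 0.2578 0.03  ]
c1 [0.4882 0.3509 0.01  ]
c2 [0.4786 0.1634 0.01  ]
c3 [0.4028 0.1655 0.01  ]
c4 [0.4143 0.3533 0.01  ]
jar [ 0.4356 -0.2232  0.049 ]
gl [ 0.4328 -0.3286  0.057 ]
gs [ 0.4908 -0.28    0.05  ]
bottle [0.4816 0.0696 0.113 ]
```

```bash
cat >> h.py <<'E'
def proj(n,P):
    k,dc,T=K(n); P=np.atleast_2d(P).astype(float); c=P@T[:3,:3].T+T[:3,3]
    return cv2.projectPoints(c,np.zeros(3),np.zeros(3),k,dc)[0][:,0]
def circ(x,y,z,r):
    a=np.linspace(0,2*np.pi,60); return np.c_[x+r*np.cos(a),y+r*np.sin(a),0*a+z]
def over(n,im,items,x0,y0,x1,y1,s):
    o=cv2.resize(im[y0:y1,x0:x1],None,fx=s,fy=s,interpolation=cv2.INTER_CUBIC)
    for P,c in items:
        q=(proj(n,P)-[x0,y0]+.5)*s-.5
        cv2.polylines(o,[np.round(q*16).astype(np.int32)],False,c,1,cv2.LINE_AA,4)
    return o
E
python3 - <<'E'
from h import *
R,G,B=(0,0,255),(0,255,0),(255,0,0)
sx,sy=.4470,-.0098; cx,cy=.4307,-.2773; px,py=.4425,.2575
it=[(circ(sx,sy,.072,.033),R),(circ(sx,sy,.072,.026),R),(circ(cx,cy,.026,.013),R),(circ(cx,cy,.018,.022),B),(circ(px,py,.030,.017),R),(circ(px,py,.08,.009),B),(circ(px,py,.036,.013),G)]
im,_=load('top'); s,_=load('scene')
o=np.zeros((600,800,3),np.uint8)
def put(a,x,y): o[y:y+a.shape[0],x:x+a.shape[1]]=a
put(over('scene',s,it,300,180,375,300,5),0,0)
put(over('scene',s,it,290,130,340,170,6),400,0)
put(over('top',im,it,220,195,260,230,6),400,250)
put(over('top',im,it,385,205,412,230,5),660,250)
put(over('top',im,it,300,195,335,225,5),400,450)
cv2.imwrite('pics/ov.png',o)
E
```

```text
(no output)
```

View pics/ov.png

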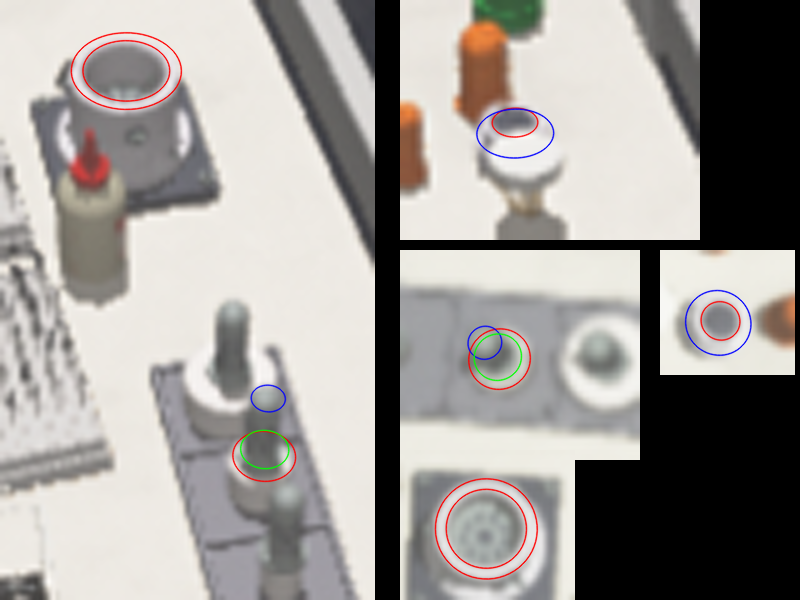

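```bash
cat >> h.py <<'E'
from scipy.spatial.transform import Rotation as Ro
def go(x,y,z,yaw=np.pi/2):
    o=ctrl.get_obs(); R=Ro.from_euler('xyz',o['eef_rot']); T=Ro.from_euler('xyz',[np.pi,0,yaw])
    d=R.inv().apply(np.array([x,y,z])-o['ee_pos'])*1000; r=(R.inv()*T).as_rotvec()
    print((x,y,z),'->',d.round(1),r.round(4))
E
python3 -c "
from h import *
go(.44,.25,.22); go(.4307,-.2776,.20)"
```

```text
(0.44, 0.25, 0.22) -> [-343.6 -178.2  -44. ] [-9.000e-04  6.000e-04  1.263e+00]
(0.4307, -0.2776, 0.2) -> [-494.6 -683.8  -23.5] [-9.000e-04  6.000e-04  1.263e+00]
```

arm_command:
  plan:
    - [[-40,-20,-44,0,0,0.14,-0.5],[-80,-40,-44,0,0,0.28,-0.1],[-120,-60,-44,0,0,0.42,-0.1],[-160,-80,-44,0,0,0.56,-0.1],[-200,-100,-44,0,0,0.7,-0.1],[-240,-122,-44,0,0,0.84,-0.1],[-280,-142,-44,0,0,0.98,-0.1],[-315,-162,-44,0,0,1.12,-0.1],[-343.6,-178,-44,0,0,1.263,-0.1],[-343.6,-178,-44,0,0,1.263,-0.1],[-343.6,-178,-44,0,0,1.263,-0.1]]
  squeeze: 20

```text
time_s: 1.2
ee_pos: [0.4401, 0.2501, 0.22]
eef_rot: [-3.141, 0.0, 1.571]
force: [-0.7, -0.0, 0.0]
grip_width: 0.0516
grip_force: 0.0
```

```bash
python3 -c "
from h import *
o=ctrl.get_obs();print(o['ee_pos'],o['eef_rot'],o['grip_width'],o['time_s'],o['force'])
go(.4307,-.2776,.20);go(.4307,-.2776,.08)"
```

```text
[0.44011705 0.25011071 0.21999931] [-3.14082269e+00  2.17765452e-04  1.57111027e+00] 0.051616399770258295 1.2 [-0.74730705 -0.04477103  0.04514123]
(0.4307, -0.2776, 0.2) -> [-527.7   -9.6   20.1] [-0.0008  0.0002  0.0003]
(0.4307, -0.2776, 0.08) -> [-527.7   -9.5  140.1] [-0.0008  0.0002  0.0003]
```

Very accurate. Now yaw is π/2, so tool x is +y, tool y is +x and tool z is down.

arm_command:
  plan:
    - [[-50,-1,0,0,0,0,-0.1],[-100,-2,0,0,0,0,-0.1],[-150,-3,0,0,0,0,-0.1],[-200,-4,0,0,0,0,-0.1],[-250,-5,0,0,0,0,-0.1],[-300,-6,0,0,0,0,-0.1],[-350,-7,0,0,0,0,-0.1],[-400,-8,5,0,0,0,-0.1],[-450,-9,10,0,0,0,-0.1],[-500,-9.5,15,0,0,0,-0.1],[-527.5,-9.5,20,0,0,0,-0.1],[-527.5,-9.5,20,0,0,0,-0.1]]

```text
time_s: 2.4
ee_pos: [0.4304, -0.2785, 0.1991]
eef_rot: [-3.14, -0.001, 1.571]
force: [-0.1, -0.4, -0.1]
grip_width: 0.0519
grip_force: 0.0
```

arm_command:
  plan:
    - [[0,0,40,0,0,0,-0.1],[0,0,80,0,0,0,-0.1],[0,0,110,0,0,0,-0.1],[0,0,125,0,0,0,-0.1],[0,0,125,0,0,0,-0.1]]

```text
time_s: 2.9
ee_pos: [0.4303, -0.2749, 0.0737]
eef_rot: [-3.139, -0.002, 1.574]
force: [0.2, -0.7, 0.3]
grip_width: 0.0518
grip_force: 0.0
```

Run:
```python
from h import *
a,d=snap('top'); s,_=snap('scene')
o=ctrl.get_obs(); print(o['ee_pos'],o['grip_width'],o['force'])
o=np.zeros((500,800,3),np.uint8)
A=over('scene',s,[],275,110,340,190,6); B=over('top',a,[],375,190,430,240,7)
o[:480,:390]=A; o[:350,400:785]=B; cv2.imwrite('pics/pre.png',o)
```

```text
[ 0.43134534 -0.27621249  0.07619954] 0.05192329214303797 [ 0.05658604 -0.40224698  0.44339478]
```

View pics/pre.png

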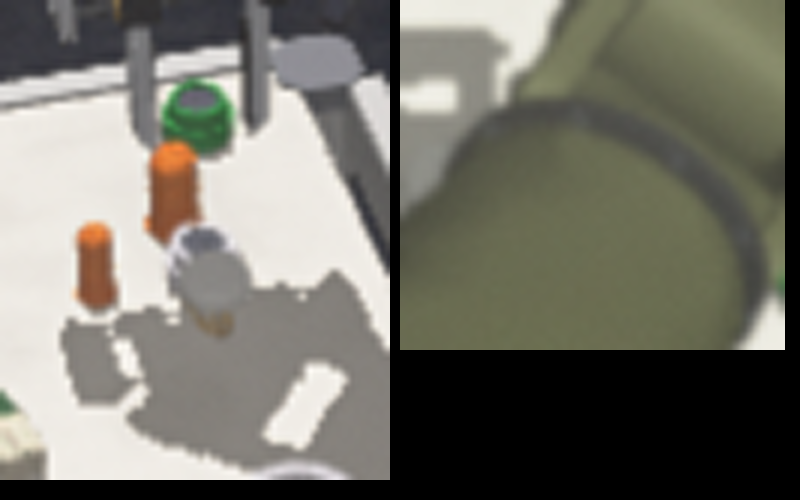

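The fingers, at crop (140,130) and (258,120), straddle the cap between the jar and both guards. Descending.

arm_command:
  plan:
    - [[0,0,15,0,0,0,-0.1],[0,0,30,0,0,0,-0.1],[0,0,40,0,0,0,-0.1],[0,0,47,0,0,0,-0.1],[0,0,51,0,0,0,-0.1],[0,0,54,0,0,0,-0.1],[0,0,54,0,0,0,-0.1],[0,0,54,0,0,0,-0.1],[0,0,54,0,0,0,-0.1]]

```text
time_s: 3.9
ee_pos: [0.4308, -0.2772, 0.0217]
eef_rot: [3.141, 0.0, 1.571]
force: [-0.8, -0.2, 0.3]
grip_width: 0.0519
grip_force: 0.0
```

arm_command:
  plan:
    - [[0,0,0,0,0,0,0.1],[0,0,0,0,0,0,0.2],[0,0,0,0,0,0,0.3],[0,0,0,0,0,0,0.4],[0,0,0,0,0,0,0.6],[0,0,0,0,0,0,0.6],[0,0,0,0,0,0,0.6]]
  squeeze: 25

```text
time_s: 4.6
ee_pos: [0.4307, -0.2771, 0.0213]
eef_rot: [3.142, -0.0, 1.571]
force: [0.0, 0.2, 0.3]
grip_width: 0.0188
grip_force: 0.0
```

Run:
```python
from h import *
s,_=snap('scene'); print(ctrl.get_obs()['force'])
cv2.imwrite('pics/miss.png',over('scene',s,[(circ(.4307,-.2776,.026,.013),(0,0,255))],270,105,345,175,8))
```

```text
[ 1.07835083  0.11541712 -0.16155298]
```

View pics/miss.png

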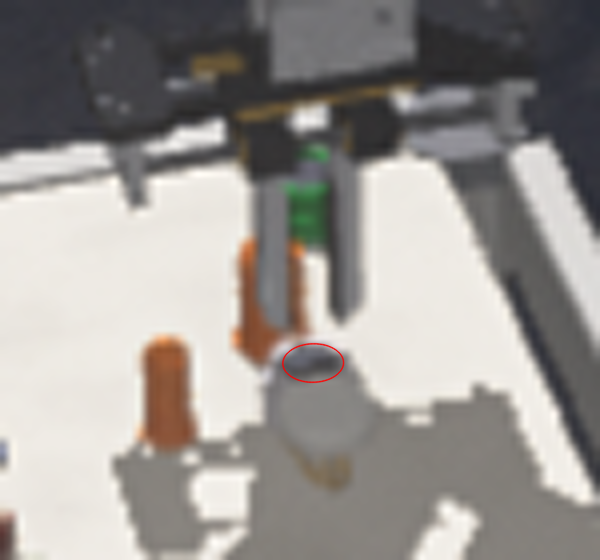

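Run:
```python
from h import *
print('pre',proj('scene',[[.4313,-.2762,.0762],[.4313,-.2682,.0762]]),'seen',275+203/6,110+138/6)
for P in([.4307,-.2771,.0213],[.4307,-.2691,.0213],[.4307,-.2771,.0313],[.4307,-.2771,.0413]): print(proj('scene',[P]))
print('seen',270+310/8,105+322/8)
o=ctrl.get_obs(); print(o['qpos'],o['tau'].round(1) if hasattr(o['tau'],'round') else o['tau'])
s,_=load('scene'); 
d=np.load('/tmp/scene.npz')['d']; C=cloud('scene',d)
for v in range(138,148): print(v,[tuple((C[v,u]*1000).astype(int)) for u in range(301,316,2)])
```

```text
pre [[308.29582009 138.57229302]
 [308.87415545 139.99567284]] seen 308.8333333333333 133.0
[[308.70749904 151.01555355]]
[[309.27487386 152.44967428]]
[[308.65311794 148.75348926]]
[[308.59835403 146.47429567]]
seen 308.75 145.25
[-6.43254691e-01  4.05721881e-01  1.77506095e+00  1.34338754e-05
  9.60795564e-01 -6.43255582e-01] [ -0.  -52.5 -28.6   0.    0.1   0. ]
138 [(np.int64(447), np.int64(-318), np.int64(49)), (np.int64(449), np.int64(-274), np.int64(84)), (np.int64(443), np.int64(-271), np.int64(84)), (np.int64(425), np.int64(-320), np.int64(44)), (np.int64(407), np.int64(-368), np.int64(3)), (np.int64(422), np.int64(-272), np.int64(79)), (np.int64(416), np.int64(-268), np.int64(81)), (np.int64(410), np.int64(-265), np.int64(82))]
139 [(np.int64(447), np.int64(-317), np.int64(46)), (np.int64(451), np.int64(-265), np.int64(86)), (np.int64(445), np.int64(-265), np.int64(85)), (np.int64(425), np.int64(-321), np.int64(39)), (np.int64(408), np.int64(-362), np.int64(4)), (np.int64(422), np.int64(-272), np.int64(75)), (np.int64(417), np.int64(-265), np.int64(79)), (np.int64(408), np.
[... 2363 characters left out ...]
.int64(441), np.int64(-316), np.int64(15)), (np.int64(445), np.int64(-264), np.int64(56)), (np.int64(427), np.int64(-317), np.int64(11)), (np.int64(417), np.int64(-326), np.int64(2)), (np.int64(408), np.int64(-333), np.int64(-4)), (np.int64(403), np.int64(-323), np.int64(1)), (np.int64(396), np.int64(-324), np.int64(0))]
147 [(np.int64(447), np.int64(-320), np.int64(8)), (np.int64(441), np.int64(-319), np.int64(8)), (np.int64(436), np.int64(-309), np.int64(14)), (np.int64(432), np.int64(-291), np.int64(28)), (np.int64(427), np.int64(-284), np.int64(32)), (np.int64(410), np.int64(-324), np.int64(-2)), (np.int64(403), np.int64(-324), np.int64(-3)), (np.int64(398), np.int64(-314), np.int64(3))]
```

The cap is unmoved and the fingers closed above it. Image and depth both put the fingertips about 29 mm above the reported TCP. I'll calibrate this with a gentle touch on free counter.

arm_command:
  plan:
    - [[0,0,-40,0,0,0,0.6],[0,0,-70,0,0,0,0.6],[50,-5,-70,0,0,0,0.6],[100,-10,-70,0,0,0,0.6],[137,-10,-60,0,0,0,0.6],[137,-10,-40,0,0,0,0.6],[137,-10,-15,0,0,0,0.6],[137,-10,0,0,0,0,0.6],[137,-10,10,0,0,0,0.6],[137,-10,10,0,0,0,0.6],[137,-10,10,0,0,0,0.6]]

```text
time_s: 5.75
ee_pos: [0.4209, -0.1403, 0.0118]
eef_rot: [3.141, 0.0, 1.571]
force: [0.9, 0.2, -0.3]
grip_width: 0.019
grip_force: 0.0
```

arm_command:
  plan:
    - [[0,0,2,0,0,0,0.6],[0,0,4,0,0,0,0.6],[0,0,6,0,0,0,0.6],[0,0,8,0,0,0,0.6],[0,0,9,0,0,0,0.6],[0,0,10,0,0,0,0.6],[0,0,10,0,0,0,0.6]]

```text
time_s: 6.45
ee_pos: [0.4206, -0.1401, 0.0012]
eef_rot: [-3.141, -0.0, 1.571]
force: [0.0, 0.0, -0.0]
grip_width: 0.0186
grip_force: 0.0
```

arm_command:
  plan:
    - [[0,0,5,0,0,0,0.6],[0,0,10,0,0,0,0.6],[0,0,14,0,0,0,0.6],[0,0,16,0,0,0,0.6],[0,0,18,0,0,0,0.6],[0,0,20,0,0,0,0.6],[0,0,20,0,0,0,0.6]]

```text
time_s: 7.15
ee_pos: [0.4206, -0.14, -0.0188]
eef_rot: [-3.141, -0.0, 1.571]
force: [-0.1, -0.3, 0.4]
grip_width: 0.0188
grip_force: 0.0
```

Run:
```python
from h import *
s,d=snap('scene'); o=ctrl.get_obs(); print(o['ee_pos'],o['force'])
p=proj('scene',[[.4206,-.132,0]])[0]; print(p)
C=cloud('scene',d); u0,v0=int(p[0]),int(p[1])
for v in range(v0-10,v0+4): print(v,[tuple(int(t) for t in C[v,u]*1000) for u in range(u0-6,u0+8,2)])
crop(s,u0-35,v0-50,u0+35,v0+20,8,'touch')
```

```text
[ 0.42065704 -0.14006563 -0.01869919] [ 0.77020566 -0.43261913 -0.33562083]
[322.60836933 182.81530713]
172 [(443, -129, 54), (436, -128, 53), (414, -187, -1), (407, -186, -2), (411, -147, 31), (410, -128, 48), (403, -130, 44)]
173 [(442, -130, 49), (436, -128, 50), (415, -183, -2), (409, -179, 0), (412, -145, 29), (411, -125, 46), (404, -126, 44)]
174 [(442, -132, 43), (436, -128, 45), (417, -175, 0), (411, -174, 0), (412, -144, 26), (410, -126, 41), (403, -129, 37)]
175 [(442, -131, 39), (437, -125, 44), (417, -176, -5), (412, -167, 1), (410, -151, 15), (409, -130, 33), (401, -133, 28)]
176 [(443, -129, 37), (436, -130, 35), (420, -166, 0), (413, -165, -1), (411, -149, 12), (409, -130, 29), (402, -131, 26)]
177 [(443, -127, 34), (436, -129, 31), (421, -160, 0), (414, -160, 0), (410, -150, 7), (408, -134, 20), (403, -128, 24)]
178 [(443, -129, 29), (437, -128, 28), (423, -155, 1), (417, -152, 2), (409, -156, -3), (410, -128, 21), (403, -127, 21)]
179 [(442, -131, 22), (437, -126, 25), (422, -156, -3), (418, -145, 4), (411, -146, 1), (410, -126, 19), (397, -150, -4)]
180 [(437, -153, -2), (435, -133, 14), (425, -148, -1), (418, -149, -3), (412, -143, 0), (408, -134, 7), (400, -139, 0)]
181 [(439, -144, 1), (438, -123, 19), (427, -139, 2), (420, -138, 2), (413, -141, -2), (407, -136, 1), (401, -135, 0)]
182 [(439, -143, -1), (433, -140, -1), (427, -138, 0), (421, -135, 0), (415, -132, 1), (408, -135, -2), (403, -128, 2)]
183 [(440, -139, -3), (435, -136, -1), (429, -132, 0), (422, -132, 0), (416, -130, 0), (409, -130, -2), (404, -123, 2)]
184 [(443, -130, 1), (435, -134, -3), (430, -129, 0), (425, -122, 4), (417, -126, 0), (410, -128, -4), (405, -118, 2)]
185 [(444, -126, 1), (437, -126, 0), (430, -127, -3), (425, -120, 2), (419, -120, 0), (411, -121, -2), (407, -114, 2)]
```

View pics/touch.png

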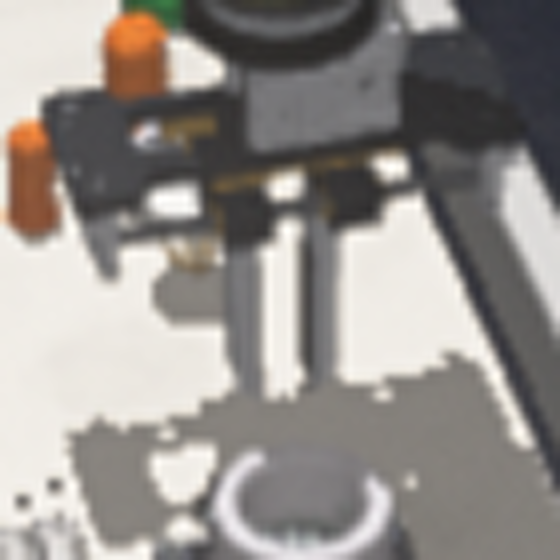

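The fingertips (crop (250,390) and (320,380)) still hover about 10 mm over the counter. I'll creep down to contact.

arm_command:
  plan:
    - [[0,0,2,0,0,0,0.6],[0,0,4,0,0,0,0.6],[0,0,5,0,0,0,0.6],[0,0,6,0,0,0,0.6],[0,0,7,0,0,0,0.6],[0,0,7,0,0,0,0.6]]

```text
time_s: 7.8
ee_pos: [0.4206, -0.1401, -0.0258]
eef_rot: [-3.141, -0.0, 1.571]
force: [-0.1, -0.3, 0.2]
grip_width: 0.0189
grip_force: 0.0
```

arm_command:
  plan:
    - [[0,0,1,0,0,0,0.6],[0,0,1,0,0,0,0.6]]

```text
time_s: 8.0
ee_pos: [0.4206, -0.1401, -0.0267]
eef_rot: [-3.142, -0.0, 1.571]
force: [-0.9, 0.4, 0.4]
grip_width: 0.0188
grip_force: 0.0
```

arm_command:
  plan:
    - [[0,0,1,0,0,0,0.6],[0,0,1,0,0,0,0.6]]

```text
time_s: 8.2
ee_pos: [0.4206, -0.1401, -0.0277]
eef_rot: [-3.142, -0.0, 1.571]
force: [0.4, 0.3, -0.0]
grip_width: 0.0187
grip_force: 0.0
```

arm_command:
  plan:
    - [[0,0,1,0,0,0,0.6],[0,0,1,0,0,0,0.6]]

```text
time_s: 8.4
ee_pos: [0.4206, -0.1401, -0.0288]
eef_rot: [-3.141, -0.0, 1.571]
force: [-0.1, 0.2, -0.8]
grip_width: 0.0188
grip_force: 0.0
```

arm_command:
  plan:
    - [[0,0,1,0,0,0,0.6],[0,0,1,0,0,0,0.6]]

```text
time_s: 8.6
ee_pos: [0.4207, -0.1401, -0.0289]
eef_rot: [-3.142, 0.0, 1.571]
force: [-5.9, 1.7, 16.3]
grip_width: 0.019
grip_force: 8.0
```

arm_command:
  plan:
    - [[0,0,0.5,0,0,0,0.6],[0,0,0.5,0,0,0,0.6]]

```text
time_s: 8.8
ee_pos: [0.4208, -0.1401, -0.029]
eef_rot: [3.142, 0.0, 1.571]
force: [-8.9, 3.0, 25.0]
grip_width: 0.0185
grip_force: 12.5
```

arm_command:
  plan:
    - [[0,0,0.5,0,0,0,0.6],[0,0,0.5,0,0,0,0.6]]

```text
time_s: 9.0
ee_pos: [0.4208, -0.1402, -0.0291]
eef_rot: [3.141, 0.0, 1.571]
force: [-12.8, 4.8, 34.1]
grip_width: 0.0188
grip_force: 17.1
```

Contact is at reported z = −0.0288, so the real fingertip is 29 mm above the reported TCP. I'll use that offset from here and go back to the cap.

arm_command:
  plan:
    - [[0,0,-40,0,0,0,0.6],[0,0,-80,0,0,0,0.3],[0,0,-110,0,0,0,0],[-50,5,-110,0,0,0,-0.1],[-100,10,-110,0,0,0,-0.1],[-137.5,10,-110,0,0,0,-0.1],[-137.5,10,-110,0,0,0,-0.1],[-137.5,10,-90,0,0,0,-0.1],[-137.5,10,-70,0,0,0,-0.1],[-137.5,10,-60,0,0,0,-0.1],[-137.5,10,-60,0,0,0,-0.1]]

```text
time_s: 10.1
ee_pos: [0.4301, -0.2767, 0.0283]
eef_rot: [-3.14, -0.001, 1.571]
force: [0.3, 0.5, 0.9]
grip_width: 0.0514
grip_force: 0.0
```

```bash
python3 -c "
from h import *
print(ctrl.get_obs()['grip_width']);go(.4307,-.2776,-.0083)"
```

```text
0.0514057823680402
(0.4307, -0.2776, -0.0083) -> [-0.9  0.7 36.6] [-0.0019 -0.0014  0.0004]
```

arm_command:
  plan:
    - [[0,0,10,0,0,0,-0.1],[0,0,20,0,0,0,-0.1],[0,0,28,0,0,0,-0.1],[0,0,33,0,0,0,-0.1],[0,0,36,0,0,0,-0.1],[0,0,37.5,0,0,0,-0.1],[0,0,37.5,0,0,0,-0.1],[0,0,37.5,0,0,0,-0.1]]

```text
time_s: 10.9
ee_pos: [0.4308, -0.2777, -0.0079]
eef_rot: [3.141, 0.0, 1.571]
force: [-0.6, -0.5, -0.5]
grip_width: 0.0517
grip_force: 0.0
```

arm_command:
  plan:
    - [[0,0,0,0,0,0,0],[0,0,0,0,0,0,0.1],[0,0,0,0,0,0,0.15],[0,0,0,0,0,0,0.2],[0,0,0,0,0,0,0.25],[0,0,0,0,0,0,0.4],[0,0,0,0,0,0,0.4]]

```text
time_s: 11.6
ee_pos: [0.4307, -0.2776, -0.0081]
eef_rot: [3.141, 0.0, 1.571]
force: [-0.3, -0.3, 0.0]
grip_width: 0.035
grip_force: 25.0
```

arm_command:
  plan:
    - [[0,0,-10,0,0,0,0.4],[0,0,-30,0,0,0,0.4],[0,0,-60,0,0,0,0.4],[0,0,-95,0,0,0,0.4],[35,2,-120,0,0,0,0.4],[75,5,-120,0,0,0,0.4],[120,8,-120,0,0,0,0.4],[165,11,-120,0,0,0,0.4],[210,14,-120,0,0,0,0.4],[245,16,-120,0,0,0,0.4],[267.8,16.3,-120,0,0,0,0.4],[267.8,16.3,-120,0,0,0,0.4]]

```text
time_s: 12.8
ee_pos: [0.4468, -0.0077, 0.1125]
eef_rot: [3.141, -0.0, 1.574]
force: [-0.6, 0.5, -1.1]
grip_width: 0.0348
grip_force: 25.0
```

Run:
```python
from h import *
s,d=snap('scene'); o=ctrl.get_obs(); x,y,z=o['ee_pos']; print(o['ee_pos'],o['eef_rot'],o['force'],o['grip_width'])
zt=z+.029; b=zt-.0205   # expected cap underside
it=[(circ(x,y,b+.003,.022),(0,0,255)),(circ(x,y,b+.018,.022),(0,255,0)),(circ(x,y,b+.028,.018),(255,0,0)),(circ(.447,-.0098,.072,.026),(0,0,255))]
p=proj('scene',[[x,y,b]])[0].astype(int)
cv2.imwrite('pics/carry.png',over('scene',s,it,p[0]-40,p[1]-45,p[0]+40,p[1]+30,8)); go(.447,-.0098,.053)
```

```text
[ 0.44688104 -0.00898108  0.112381  ] [3.14126356e+00 1.36184620e-04 1.57307945e+00] [ 0.31527226 -0.06821349 -1.52565558] 0.034804391608018494
(0.447, -0.0098, 0.053) -> [-0.8  0.1 59.4] [0.0003 0.0001 0.0023]
```

View pics/carry.png

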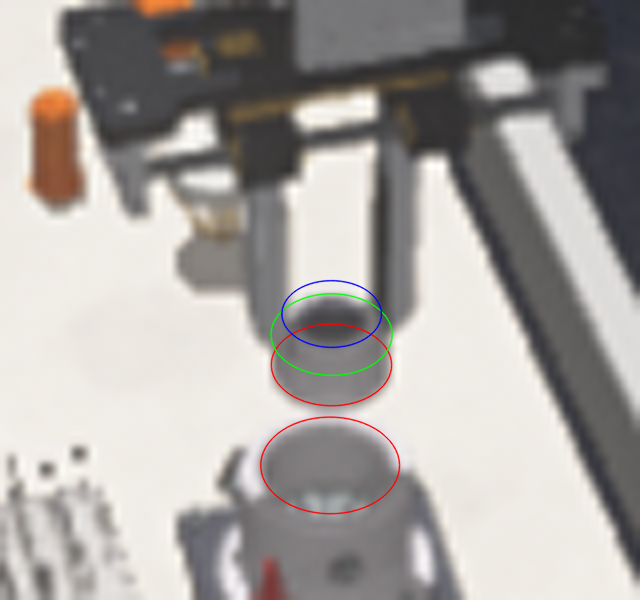

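The cap is level in the fingers and concentric with the overlay at (330,350), right above the bore at (330,465). Lowering.

arm_command:
  plan:
    - [[0,0,10,0,0,0,0.4],[0,0,20,0,0,0,0.4],[0,0,28,0,0,0,0.4],[0,0,34,0,0,0,0.4],[0,0,40,0,0,0,0.4],[0,0,44,0,0,0,0.4],[0,0,48,0,0,0,0.4],[0,0,48,0,0,0,0.4]]

```text
time_s: 13.65
ee_pos: [0.4468, -0.0098, 0.0634]
eef_rot: [-3.141, -0.0, 1.571]
force: [0.6, -0.0, 0.4]
grip_width: 0.0349
grip_force: 25.0
```

arm_command:
  plan:
    - [[0,0,2,0,0,0,0.4],[0,0,4,0,0,0,0.4],[0,0,6,0,0,0,0.4],[0,0,8,0,0,0,0.4],[0,0,10,0,0,0,0.4],[0,0,12,0,0,0,0.4],[0,0,12,0,0,0,0.4]]

```text
time_s: 14.35
ee_pos: [0.4468, -0.0098, 0.0516]
eef_rot: [-3.141, -0.0, 1.571]
force: [0.6, -0.8, -1.0]
grip_width: 0.035
grip_force: 25.0
```

```bash
python3 -c "
from h import *
o=ctrl.get_obs();print(o['ee_pos'],o['force'],o['moment']);go(.447,-.0098,.0465)"
```

```text
[ 0.44683327 -0.00977508  0.0515991 ] [ 0.56579523 -0.75806625 -1.03540347] [-0.08822453  0.07158812  0.0184729 ]
(0.447, -0.0098, 0.0465) -> [-0.   0.2  5.1] [-0.0004 -0.     -0.    ]
```

Inside the bore with no side force. Lowering the last few millimetres.

arm_command:
  plan:
    - [[0,0,2,0,0,0,0.4],[0,0,4,0,0,0,0.4],[0,0,5.5,0,0,0,0.4],[0,0,5.5,0,0,0,0.4],[0,0,5.5,0,0,0,0.4]]

```text
time_s: 14.85
ee_pos: [0.447, -0.0098, 0.0464]
eef_rot: [-3.142, -0.0, 1.571]
force: [0.6, 0.0, -0.4]
grip_width: 0.0351
grip_force: 25.0
```

arm_command:
  plan:
    - [[0,0,0.5,0,0,0,0.4],[0,0,0.5,0,0,0,0.4]]

```text
time_s: 15.05
ee_pos: [0.447, -0.0098, 0.0459]
eef_rot: [3.142, 0.0, 1.571]
force: [0.2, -0.2, -1.9]
grip_width: 0.0345
grip_force: 25.0
```

arm_command:
  plan:
    - [[0,0,0.4,0,0,0,0.4],[0,0,0.4,0,0,0,0.4]]

```text
time_s: 15.25
ee_pos: [0.4469, -0.0098, 0.0454]
eef_rot: [-3.142, 0.0, 1.571]
force: [0.3, 0.3, -0.2]
grip_width: 0.0349
grip_force: 25.0
```

arm_command:
  plan:
    - [[0,0,0.3,0,0,0,0.4],[0,0,0.3,0,0,0,0.2],[0,0,0.3,0,0,0,0.15],[0,0,0.3,0,0,0,0.05],[0,0,0.3,0,0,0,-0.05],[0,0,0.3,0,0,0,-0.1],[0,0,0.3,0,0,0,-0.1],[0,0,0.3,0,0,0,-0.1]]
  squeeze: 5

```text
time_s: 16.05
ee_pos: [0.4469, -0.0098, 0.0452]
eef_rot: [-3.142, 0.0, 1.571]
force: [-0.8, -0.4, -0.5]
grip_width: 0.0519
grip_force: 0.0
```

arm_command:
  plan:
    - [[0,0,-10,0,0,0,-0.1],[0,0,-30,0,0,0,-0.1],[0,0,-60,0,0,0,-0.1],[0,0,-100,0,0,0,-0.1],[50,0,-110,0,0,0,-0.1],[100,0,-110,0,0,0,-0.1],[150,-2,-110,0,0,0,-0.1],[200,-4,-110,0,0,0,-0.1],[245,-5,-110,0,0,0,-0.1],[267,-6,-110,0,0,0,-0.1],[267,-6,-110,0,0,0,-0.1],[267,-6,-110,0,0,0,-0.1]]

```text
time_s: 17.25
ee_pos: [0.4408, 0.257, 0.1555]
eef_rot: [3.142, 0.0, 1.572]
force: [-0.3, -0.0, -0.7]
grip_width: 0.0516
grip_force: 0.0
```

Run:
```python
from h import *
a,d=snap('top'); s,ds=snap('scene'); C=cloud('scene',ds); T=cloud('top',d)
o=ctrl.get_obs(); print(o['ee_pos'],o['grip_width'],o['force'])
Q=C.reshape(-1,3); m=(np.hypot(Q[:,0]-.447,Q[:,1]+.0098)<.018)&(Q[:,2]>.03)&(Q[:,2]<.12)
print(m.sum(),np.percentile(Q[m,2],[5,25,50,75,95]).round(4))
m2=m&(Q[:,2]>.074); print('boss pts',m2.sum(),Q[m2].mean(0).round(4))
g=cv2.cvtColor(s,6); p=proj('scene',[[.447,-.0098,.079]])[0]; print(p); u,v=p.astype(int); print(g[v-9:v+8,u-12:u+13])
```

```text
[0.44109867 0.25622378 0.15547221] 0.0518401878942475 [ 0.66060038 -1.36612134 -0.32815788]Traceback (most recent call last):
  File "<stdin>", line 5, in <module>
    return _quantile_unchecked(
        a, q, axis, out, overwrite_input, method, keepdims, weights)
    return _ureduce(a,
                    func=_quantile_ureduce_func,
    ...<5 lines>...
                    overwrite_input=overwrite_input,
                    method=method)
    r = func(a, **kwargs)
    result = _quantile(arr,
                       quantiles=q,
    ...<2 lines>...
                       out=out,
                       weights=wgt)
    slices_having_nans = np.isnan(arr[-1, ...])
                                  ~~~^^^^^^^^^
IndexError: index -1 is out of bounds for axis 0 with size 0
```

Run:
```python
from h import *
a,d=load('top'); C=cloud('top',d); g=cv2.cvtColor(a,6)
Q=C.reshape(-1,3); r=np.hypot(Q[:,0]-.447,Q[:,1]+.0098)
for lo,hi in((0,.012),(.013,.018),(.027,.032)): m=(r<hi)&(r>lo)&(Q[:,2]<.13); print(lo,m.sum(),np.percentile(Q[m,2],[10,50,90]).round(4) if m.sum() else '')
print(g[200:222,305:329])
w=(165-g[202:219,309:325].astype(float)).clip(0); v,u=np.mgrid[202:219,309:325]
m=np.hypot(u-317,v-210)<5; w=w*m; uc,vc=(u*w).sum()/w.sum(),(v*w).sum()/w.sum(); print(uc,vc,atz('top',uc,vc,.079).round(4))
```

```text
0 41 [0.0736 0.0785 0.0819]
0.013 43 [0.0753 0.0798 0.0833]
0.027 86 [0.0671 0.0709 0.0749]
[[145 138 129 127 130 132 135 145 151 158 166 175 182 182 177 171 164 162
  160 161 168 170 175 190]
 [134 128 123 122 123 127 141 158 175 190 198 206 206 202 197 181 164 156
  145 132 132 134 134 145]
 [120 121 121 121 129 150 178 202 214 219 217 215 214 216 219 215 206 194
  170 136 125 124 121 129]
 [118 120 121 129 154 189 215 220 215 205 194 186 185 188 201 210 219 220
  198 160 132 123 123 127]
 [119 120 124 149 190 219 221 205 191 190 192 190 191 190 188 186 199 218
  221 197 156 130 125 125]
 [120 121 137 177 219 222 203 185 192 211 215 209 210 214 213 196 183 193
  219 220 190 155 133 125]
 [119 127 157 203 223 206 184 187 204 211 199 183 181 197 211 214 202 180
  194 220 219 189 153 131]
 [116 136 181 219 218 189 190 203 203 183 161 141 136 149 171 203 220 199
  182 211 227 215 176 141]
 [115 148 199 224 207 179 200 213 183 146 129 123 122 125 139 177 221 218
  187 200 227 223 197 157]
 [125 154 208 224 195 172 193 214 168 128 122 122 123 124 130 166 218 225
  197 187 223 228 218 178
[... 576 characters left out ...]
 200
  209 226 223 220 230 217]
 [127 136 142 168 210 222 202 188 189 197 188 188 197 205 214 209 206 209
  223 223 211 225 231 209]
 [123 135 138 144 178 216 222 213 198 193 197 198 203 199 200 200 216 225
  223 206 200 231 232 198]
 [119 133 137 134 145 181 211 223 221 214 212 211 211 208 215 219 222 217
  202 193 214 233 223 172]
 [120 135 135 130 131 144 168 199 216 221 225 226 225 225 223 218 201 173
  166 205 232 232 203 150]
 [125 134 134 134 140 137 136 152 167 183 199 206 204 202 194 174 162 144
  154 206 232 220 173 136]
 [123 126 133 156 169 157 147 146 147 147 154 160 159 151 144 142 161 171
  167 190 213 185 145 129]]
316.4805309734513 209.7141592920354 [ 0.4474 -0.0087  0.079 ]
```

The cap sits on the balls: shield at z≈0.0785, rim at 0.080, centred within 1 mm. Next is the medium pusher in the middle bay.

```bash
python3 -c "
from h import *
go(.4425,.257,.055);go(.4425,.257,.013)"
```

```text
(0.4425, 0.257, 0.055) -> [  0.8   1.4 100.5] [ 0.0001  0.0001 -0.0009]
(0.4425, 0.257, 0.013) -> [  0.8   1.4 142.5] [ 0.0001  0.0001 -0.0009]
```

arm_command:
  plan:
    - [[0,1.5,20,0,0,0,-0.1],[0,1.5,45,0,0,0,-0.1],[0,1.5,70,0,0,0,-0.1],[0,1.5,90,0,0,0,-0.1],[0,1.5,105,0,0,0,-0.1],[0,1.5,118,0,0,0,-0.1],[0,1.5,128,0,0,0,-0.1],[0,1.5,136,0,0,0,-0.1],[0,1.5,140,0,0,0,-0.1],[0,1.5,142.5,0,0,0,-0.1],[0,1.5,142.5,0,0,0,-0.1],[0,1.5,142.5,0,0,0,-0.1]]

```text
time_s: 18.55
ee_pos: [0.4427, 0.2573, 0.013]
eef_rot: [3.141, -0.0, 1.571]
force: [-0.5, 0.4, 0.3]
grip_width: 0.0519
grip_force: 0.0
```

arm_command:
  plan:
    - [[0,0,0,0,0,0,0.1],[0,0,0,0,0,0,0.3],[0,0,0,0,0,0,0.4],[0,0,0,0,0,0,0.5],[0,0,0,0,0,0,0.55],[0,0,0,0,0,0,0.6],[0,0,0,0,0,0,0.65],[0,0,0,0,0,0,0.8],[0,0,0,0,0,0,0.8],[0,0,0,0,0,0,0.8]]
  squeeze: 50

```text
time_s: 19.55
ee_pos: [0.4426, 0.2572, 0.0127]
eef_rot: [3.141, -0.0, 1.571]
force: [1.8, 0.1, 0.7]
grip_width: 0.0173
grip_force: 50.0
```

arm_command:
  plan:
    - [[0,0,-10,0,0,0,0.8],[0,0,-30,0,0,0,0.8],[0,0,-65,0,0,0,0.8],[0,0,-105,0,0,0,0.8],[0,0,-145,0,0,0,0.8],[-35,1,-148,0,0,0,0.8],[-80,2,-148,0,0,0,0.8],[-130,3,-148,0,0,0,0.8],[-180,4,-148,0,0,0,0.8],[-225,4.5,-148,0,0,0,0.8],[-255,4.5,-148,0,0,0,0.8],[-267,4.5,-148,0,0,0,0.8]]

```text
time_s: 20.75
ee_pos: [0.4466, -0.0119, 0.1612]
eef_rot: [3.141, 0.0, 1.568]
force: [0.7, -1.0, -0.8]
grip_width: 0.0171
grip_force: 50.0
```

arm_command:
  plan:
    - [[0,0,0,0,0,0,0.8],[0,0,0,0,0,0,0.8]]

```text
time_s: 20.95
ee_pos: [0.4469, -0.0089, 0.1608]
eef_rot: [-3.142, -0.0, 1.571]
force: [0.7, 0.3, -2.1]
grip_width: 0.0172
grip_force: 50.0
```

Run:
```python
from h import *
s,d=snap('scene'); o=ctrl.get_obs(); x,y,z=o['ee_pos']; print(x,y,z,o['force'],o['grip_width'])
C=cloud('scene',d).reshape(-1,3); b=z-.0087
m=(C[:,2]>b+.006)&(C[:,2]<b+.022)&(np.hypot(C[:,0]-x,C[:,1]-y)<.035); P=C[m]
# cylinder r=17 fit on visible side
from scipy.optimize import least_squares
r=least_squares(lambda c:np.hypot(P[:,0]-c[0],P[:,1]-c[1])-.017,[x,y],loss='soft_l1',f_scale=.002); print(m.sum(),r.x.round(4),r.cost)
n=(np.hypot(C[:,0]-x,C[:,1]-y)<.03)&(C[:,2]>.085); print(np.percentile(C[n,2],[1,5]),b)
g=cv2.cvtColor(s,6)
for k in(.013,):
  p=proj('scene',[[x,y,b+k],[x,y,b]]); u,v=p[0].astype(int); print(p); print(g[v-4:v+12,u-14:u+15])
go(.4471,-.0095,.0947)
```

```text
0.4469432291180053 -0.008660301080398999 0.1607503326723321 [ 0.03346098  0.08796479 -1.10037172] 0.017728280831191927
49 [ 0.4481 -0.006 ] 7.633822054740622e-05
[0.15599262 0.17027244] 0.1520503326723321
[[324.98369646 170.60573517]
 [324.96999591 173.97457334]]
[[129 118 121 128 132 143 166 226 241 230 161 116 104  94  94  95  96  88
   96 122 193 236 235 234 235 236 236 237 237]
 [133 131 132 133 131 130 132 175 237 222 139 105 106 101 103 104 103  98
   98 112 164 229 236 235 235 236 236 237 237]
 [134 134 134 133 132 131 131 167 236 203 135 105 103 104 105 107 106 104
  105 111 148 204 236 236 236 237 236 237 237]
 [133 133 133 133 132 131 132 170 233 184 134 119 110 107 105 109 106 108
  112 124 146 198 238 237 236 236 237 237 236]
 [131 131 132 131 132 134 148 199 233 176 131 134 130 119 115 114 116 122
  128 134 143 197 238 238 237 237 238 237 236]
 [134 133 133 135 147 182 201 238 236 174 128 135 140 140 140 137 139 141
  137 132 137 195 238 238 237 237 236 237 237]
 [179 180 182 183 200 238 239 241 234 174 125 130 135 139 145 145 142 139
  133 126 136 196 237 238 237 237 23
[... 472 characters left out ...]
8 237 237 237 238 237]
 [233 232 232 234 236 237 237 238 238 239 233 195 166 147 147 147 149 156
  171 219 239 239 238 238 237 237 237 237 237]
 [232 233 233 234 236 237 237 237 238 238 239 236 224 200 198 199 201 213
  221 238 239 238 238 238 238 237 237 237 237]
 [233 233 233 234 235 236 237 237 237 237 238 238 238 238 238 238 238 238
  238 238 238 238 238 238 238 237 237 237 237]
 [233 234 233 234 236 236 237 237 237 238 238 238 238 238 238 238 238 238
  238 237 237 238 238 238 237 237 237 237 238]
 [233 233 234 236 236 237 237 238 238 238 238 237 237 238 237 237 237 237
  237 237 237 237 238 237 237 237 237 237 237]]
(0.4471, -0.0095, 0.0947) -> [-0.9  0.2 66.1] [-0.0001 -0.0002  0.001 ]
```

The pusher hangs straight and is within about 1 mm. Lowering toward the cap rim.

arm_command:
  plan:
    - [[-0.7,0,15,0,0,0,0.8],[-0.7,0,30,0,0,0,0.8],[-0.7,0,45,0,0,0,0.8],[-0.7,0,55,0,0,0,0.8],[-0.7,0,62,0,0,0,0.8],[-0.7,0,66,0,0,0,0.8],[-0.7,0,68,0,0,0,0.8],[-0.7,0,69,0,0,0,0.8],[-0.7,0,69,0,0,0,0.8]]
  squeeze: 60

```text
time_s: 21.9
ee_pos: [0.4471, -0.0105, 0.0919]
eef_rot: [3.141, 0.0, 1.571]
force: [0.2, 0.6, -0.6]
grip_width: 0.0171
grip_force: 60.0
```

arm_command:
  plan:
    - [[0,0,1,0,0,0,0.8],[0,0,2,0,0,0,0.8],[0,0,2.5,0,0,0,0.8],[0,0,2.5,0,0,0,0.8]]

```text
time_s: 22.3
ee_pos: [0.447, -0.0105, 0.0892]
eef_rot: [3.142, -0.0, 1.571]
force: [-0.8, 0.7, -0.5]
grip_width: 0.0171
grip_force: 60.0
```

arm_command:
  plan:
    - [[0,0,0.5,0,0,0,0.8],[0,0,1,0,0,0,0.8],[0,0,1,0,0,0,0.8]]

```text
time_s: 22.6
ee_pos: [0.4472, -0.0105, 0.0886]
eef_rot: [3.141, 0.0, 1.571]
force: [-1.3, -0.1, 6.3]
grip_width: 0.0172
grip_force: 60.0
```

arm_command:
  plan:
    - [[0,0,0.5,0,0,0,0.8],[0,0,1,0,0,0,0.8],[0,0,1,0,0,0,0.8]]

```text
time_s: 22.9
ee_pos: [0.4476, -0.0105, 0.0879]
eef_rot: [3.14, 0.0, 1.571]
force: [-0.9, 0.7, 7.6]
grip_width: 0.0171
grip_force: 60.0
```

Contact at about 0.089; home should be near 0.077. Pressing.

arm_command:
  plan:
    - [[0,0,1,0,0,0,0.8],[0,0,2,0,0,0,0.8],[0,0,3,0,0,0,0.8],[0,0,3,0,0,0,0.8]]

```text
time_s: 23.3
ee_pos: [0.4471, -0.0105, 0.0842]
eef_rot: [3.141, 0.0, 1.571]
force: [1.0, 0.2, -0.8]
grip_width: 0.0174
grip_force: 60.0
```

arm_command:
  plan:
    - [[0,0,1,0,0,0,0.8],[0,0,2,0,0,0,0.8],[0,0,3,0,0,0,0.8],[0,0,4,0,0,0,0.8],[0,0,4,0,0,0,0.8]]

```text
time_s: 23.8
ee_pos: [0.4467, -0.0105, 0.0798]
eef_rot: [-3.141, -0.0, 1.571]
force: [-0.9, -0.4, 0.1]
grip_width: 0.0173
grip_force: 60.0
```

arm_command:
  plan:
    - [[0,0,1,0,0,0,0.8],[0,0,2,0,0,0,0.8],[0,0,2,0,0,0,0.8]]

```text
time_s: 24.1
ee_pos: [0.4469, -0.0105, 0.078]
eef_rot: [-3.141, 0.0, 1.571]
force: [-0.5, 0.4, -1.9]
grip_width: 0.017
grip_force: 60.0
```

arm_command:
  plan:
    - [[0,0,0.5,0,0,0,0.8],[0,0,1,0,0,0,0.8],[0,0,1,0,0,0,0.8]]

```text
time_s: 24.4
ee_pos: [0.4471, -0.0105, 0.0777]
eef_rot: [3.141, 0.0, 1.571]
force: [-2.2, 0.3, 6.9]
grip_width: 0.0174
grip_force: 60.0
```

arm_command:
  plan:
    - [[0,0,0.5,0,0,0,0.8],[0,0,1,0,0,0,0.8],[0,0,1,0,0,0,0.8]]

```text
time_s: 24.7
ee_pos: [0.4473, -0.0105, 0.0776]
eef_rot: [3.141, 0.0, 1.571]
force: [-8.3, 0.7, 20.3]
grip_width: 0.0176
grip_force: 60.0
```

It stopped hard at 0.0776 under 20 N, so the cap is home. Retracting and carrying the pusher back.

arm_command:
  plan:
    - [[0,0,-10,0,0,0,0.8],[0,0,-25,0,0,0,0.8],[0,0,-50,0,0,0,0.8],[0,0,-80,0,0,0,0.8],[30,-1,-85,0,0,0,0.8],[70,-2,-85,0,0,0,0.8],[115,-3,-85,0,0,0,0.8],[160,-4,-85,0,0,0,0.8],[205,-4.5,-85,0,0,0,0.8],[240,-4.5,-85,0,0,0,0.8],[260,-4.5,-85,0,0,0,0.8],[267.7,-4.5,-85,0,0,0,0.8]]

```text
time_s: 25.9
ee_pos: [0.4421, 0.2588, 0.1611]
eef_rot: [-3.141, 0.0, 1.573]
force: [0.3, -1.0, -1.6]
grip_width: 0.0173
grip_force: 60.0
```

arm_command:
  plan:
    - [[0,0,0,0,0,0,0.8],[0,0,0,0,0,0,0.8],[0,0,0,0,0,0,0.8]]

```text
time_s: 26.2
ee_pos: [0.4427, 0.2562, 0.1613]
eef_rot: [3.141, 0.0, 1.57]
force: [0.4, -0.6, -0.8]
grip_width: 0.0171
grip_force: 60.0
```

Run:
```python
from h import *
a,d=snap('top'); C=cloud('top',d); g=cv2.cvtColor(a,6)
Q=C.reshape(-1,3); r=np.hypot(Q[:,0]-.447,Q[:,1]+.0098)
for lo,hi in((0,.012),(.013,.018),(.027,.032)): m=(r<hi)&(r>lo)&(Q[:,2]<.13); print(lo,m.sum(),np.percentile(Q[m,2],[10,50,90]).round(4))
go(.4426,.2572,.0147)
```

```text
0 40 [0.0628 0.0659 0.0698]
0.013 42 [0.0628 0.0675 0.0724]
0.027 86 [0.0662 0.0707 0.0748]
(0.4426, 0.2572, 0.0147) -> [ 9.000e-01 -1.000e-01  1.466e+02] [ 0.0001 -0.     -0.0013]
```

The cap is home: the shield dropped from 78.5 to about 66 mm, and the rim ring is below the spindle rim. Lowering the pusher into its bay.

arm_command:
  plan:
    - [[0,0,20,0,0,0,0.8],[0,0,50,0,0,0,0.8],[0,0,80,0,0,0,0.8],[0,0,105,0,0,0,0.8],[0,0,122,0,0,0,0.8],[0,0,134,0,0,0,0.8],[0,0,141,0,0,0,0.8],[0,0,145,0,0,0,0.8],[0,0,146,0,0,0,0.8],[0,0,146,0,0,0,0.8]]

```text
time_s: 27.25
ee_pos: [0.4427, 0.2573, 0.0156]
eef_rot: [3.141, -0.0, 1.571]
force: [0.6, -0.8, -0.6]
grip_width: 0.0172
grip_force: 60.0
```

arm_command:
  plan:
    - [[0,0,0.5,0,0,0,0.8],[0,0,1,0,0,0,0.8],[0,0,1,0,0,0,0.8]]

```text
time_s: 27.55
ee_pos: [0.4425, 0.2572, 0.0143]
eef_rot: [3.141, -0.0, 1.571]
force: [0.4, -0.4, -0.1]
grip_width: 0.0175
grip_force: 60.0
```

arm_command:
  plan:
    - [[0,0,0.5,0,0,0,0.8],[0,0,1,0,0,0,0.8],[0,0,1,0,0,0,0.8]]

```text
time_s: 27.85
ee_pos: [0.4424, 0.2572, 0.0131]
eef_rot: [-3.141, 0.0, 1.571]
force: [1.0, -0.3, -0.9]
grip_width: 0.017
grip_force: 60.0
```

arm_command:
  plan:
    - [[0,0,0.5,0,0,0,0.8],[0,0,0.7,0,0,0,0.8],[0,0,0.7,0,0,0,0.8]]

```text
time_s: 28.15
ee_pos: [0.4425, 0.2572, 0.0127]
eef_rot: [3.141, -0.0, 1.571]
force: [-1.0, -1.4, 5.0]
grip_width: 0.0171
grip_force: 60.0
```

Touched down. Release and withdraw straight up.

arm_command:
  plan:
    - [[0,0,0,0,0,0,0.6],[0,0,0,0,0,0,0.5],[0,0,0,0,0,0,0.3],[0,0,0,0,0,0,0.1],[0,0,0,0,0,0,-0.1],[0,0,0,0,0,0,-0.1],[0,0,-10,0,0,0,-0.1],[0,0,-30,0,0,0,-0.1],[0,0,-70,0,0,0,-0.1],[0,0,-115,0,0,0,-0.1],[0,0,-150,0,0,0,-0.1],[0,0,-150,0,0,0,-0.1]]
  squeeze: 10

```text
time_s: 29.35
ee_pos: [0.4442, 0.2581, 0.168]
eef_rot: [3.134, -0.004, 1.571]
force: [-0.1, -0.4, -0.5]
grip_width: 0.0516
grip_force: 0.0
```

arm_command:
  plan:
    - [[-40,0,0,0,0,0,-0.1],[-80,0,0,0,0,0,-0.1],[-120,0,0,0,0,0,-0.1],[-160,0,0,0,0,0,-0.1],[-200,0,0,0,0,0,-0.1],[-240,0,0,0,0,0,-0.1],[-280,0,0,0,0,0,-0.1],[-320,0,0,0,0,0,-0.1],[-360,0,0,0,0,0,-0.1],[-390,0,0,0,0,0,-0.1],[-400,0,0,0,0,0,-0.1],[-400,0,0,0,0,0,-0.1]]

```text
time_s: 30.55
ee_pos: [0.4422, -0.1433, 0.1622]
eef_rot: [-3.141, -0.0, 1.569]
force: [-0.4, -0.1, 0.3]
grip_width: 0.0516
grip_force: 0.0
```

Run:
```python
from h import *
i0=cv2.imread('pics/scene0.png'); t0=cv2.imread('pics/top0.png')
s,d=snap('scene'); a,_=snap('top'); o=ctrl.get_obs(); print(o['ee_pos'],o['time_s'])
for n,A,B,(x0,y0,x1,y1) in(('scene tray',s,i0,(325,230,385,310)),('scene bottle/spindle',s,i0,(300,180,345,240)),('top tray',a,t0,(205,195,270,230))):
    D=np.abs(A[y0:y1,x0:x1].astype(int)-B[y0:y1,x0:x1]).max(2); print(n,(D>40).sum(),D.mean().round(1),np.argwhere(D>60)[:12].tolist())
```

```text
[ 0.44239233 -0.14189069  0.16235058] 30.65
scene tray 20 3.7 [[0, 59], [41, 31], [42, 31], [43, 23], [43, 31], [44, 24]]
scene bottle/spindle 515 20.3 [[5, 38], [5, 39], [6, 38], [6, 39], [6, 40], [6, 41], [6, 42], [7, 30], [7, 37], [7, 38], [7, 39], [7, 40]]
top tray 0 1.7 []
```

The tray looks the same as at the start, with the medium pusher standing in its bay. Handing in.

```bash
python3 -c "
from h import *
print(ctrl.hand_in())"
```

```text
the job is handed in; nothing more can be done
None
```

The cap is pressed home in the spindle, the medium pusher stands upright back in its tray bay, and I handed the job in at about 31 s; no verdict came back.

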